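# Switch the hob off and lift the hot lid with the lid lifter

### The arm

A 7-joint arm with a two-finger parallel gripper is mounted at the origin on a cart in front of the work surface, level with it; the furniture and walls round the work are solid. World frame = base frame: x ahead of the robot, y to its left, z up, the work surface at z = 0. Lengths are in m, angles in rad, forces in N, time in s.
With the tool pointing down it reaches from about 0.4 to 0.875 m from the base axis. Payload 6.5 kg.
Tool frame: the origin (TCP) lies between the finger pads; the fingertips stand 22 mm ahead of it and the grasp point (between the pads) lies 3 mm ahead of it; z points along the fingers, y is the line along which they close (so a half turn about z gives the same grasp; the last joint's range is limited). The gripper opens to 85 mm and grips with 20 to 120 N. Pads are 22 mm wide; open, the fingers measure 114 mm over their backs; the gripper's body (76 mm by 85 mm) begins 54 mm behind the grasp point. The pads swing forward as they close: fully open they stand 13 mm farther back than shut.
Start: joints at [-1.293, 0.536, -0.004, 1.538, 0.003, 1.067, -0.071], TCP at [0.219, 0.612, 0.253] pointing down, gripper open.
Joint ranges: [-2.7, 2.7], [-0.37, 2.16], [-1.27, 1.26], [0.24, 2.4], [-1.31, 4.45], [0.19, 1.91], [-2.76, 2.76]. Speed limits (rad/s): [2.39, 2.39, 3.14, 3.14, 3.14, 3.14, 3.14].

### API

Orientations are given as a unit quaternion [w, x, y, z].
In Python, from station import r gives the robot as it stands. The module is installed in compiled form; this text tells all that it offers.
- The arm moves only by the shell command python3 -m crank 'ROWS'. ROWS is a JSON list of rows, 1 to 10 of them, each of 5 numbers: dx, dy, dz in shares of the most that a row can go, 1 being 50 mm, then a turn about the tool's z in parts of the range, where 1.0 means pi/2 rad, then the finger opening in m; each row shifts and turns the commanded pose from where the row before left it, along the tool's axes as they then stand; what a row does not reach is not made up. A row lasts 1/10 s, in which the tool goes at most 0.05 m and 0.15 rad, less where a joint would pass 70% of its speed; a pose out of reach is approached as far as the arm can. The fingers move at their own pace and stop on an object; the grip force is fixed at half the most. Time passes only in rows, so rows that do not move let the fingers close. It prints the time, the measured TCP pose, the force, the opening and the grip force at its end. Input that does not fit is refused with a message, and nothing moves.
- r.state(): the state, without advancing time (a new reading comes with each control period).
- r.capture(name): name is "scene" or "top"; returns the picture (384x512x3 uint8, red, green, blue); there is no depth.
- r.camera_params(name): a dict with "intrinsics" (3x3 intrinsics, pixels), "world_to_cam" (4x4, takes a point from world to camera coordinates). Camera axes: x right, y down, z forward; pixel columns grow to the right and rows downward; lengths in m; the calibration is good to about 2 mm. A picture is of the moment at which its call begins. camera_params takes no time and is no camera call.
- r.hand_in(): hands the job in; it is judged then, once.
Trained networks look in the newest picture that a camera, given by its name, has taken for a name from the list of things; names that differ only in an ending like _2 or _b are one class to them, and where a whole thing is asked for, a point or a joint stands for the part that bears it (a point fixed in the world has none). Each returns a list of dicts, best first, with "conf" (0 to 1); they miss things now and then, are a little off and sometimes report something else, mostly with a low value. They report only what shows in the picture. A call takes as long as a camera call.
- r.outline_of(camera, label): "mask" (384x512 bool, what is visible of it) and "at" ([column, row] in pixels, amid what is visible of it).
- r.spot_point(camera, label): "at" ([column, row] in pixels: a listed point, or the origin of a listed thing).
The state is a dict: "t": time; "joints": joint angles; "joint_velocities": joint speeds; "joint_efforts": joint torques, N m; "tool_pos": TCP position; "ee_rot": TCP orientation; "wrist_force": force on the tool from outside, world axes, zero at the start; "ft_torque": the same for the moment, N m; "finger_gap": finger opening in m; "finger_force": force on a finger pad.
Only numpy, scipy, OpenCV 4.12 (cv2) and the standard library are available. Lean on these libraries where they do the work, as an engineer would, in place of code of your own. Each camera call takes 0.05 s, during which the arm holds its last target. There are 200 camera calls.

### The job

The casserole is done: first turn the hob's knob anticlockwise all the way back against its zero stop. Then lift the hot lid off by its loop with the lid lifter, keeping it level and never touching lid or pot with the gripper, and set it down gently, loop up, in the middle of the cork trivet; finally stand the lifter upright on the worktop clear of the lid. Leave the pot and everything else standing where it is.

Things in the scene. Friction and masses are not known exactly. Their poses are not given: they have to be found in the camera images.
- hob: portable electric hob, white deck on black base, 204 (x) x 314 (y) mm, deck 55 mm above the worktop, does not move. Origin under its centre; x = to its back, y = to its left. Round dark plate, top 63 mm high, 152 mm across, centred at (0, -55) mm; control section with one knob at its left, vertical knob axis at (-30, 105) mm
- hob_knob (a joint): turn of the hob's knob in rad: 0 = against the zero stop (white pointer line towards the long black mark at the back of the knob), grows clockwise seen from above, 4.7 = the other stop. Stays where it is left; friction about 0.08 N m
- knob_grip (a point): centre of the knob's top, on its axis, 89 mm above the worktop. Black knob: round skirt 60 mm across, its top 24 mm below this point; on it an upright grip bar 56 mm long, 14 mm thick, 24 mm high, to pinch across its thickness. x = along the bar towards the end with the white pointer line, y = across the bar
- casserole: plain steel pot on the hob's plate, loose, 1.7 kg, 164 mm across, 75 mm high; two side handles at its +x and -x sides reach 111 mm from the axis, 52 to 65 mm above its underside. Origin: centre of its underside, z up
- pot_lid: plain steel lid on the pot, loose, about 0.28 to 0.5 kg, 173 mm across. Origin: centre of the face that lies on the pot's rim; below it a locating disc 149 mm across reaches 6 mm down into the pot (4.5 mm play all round), above it a low dome rises 16 mm at the middle. On the trivet its origin is 22 mm above the worktop. Loop handle: see loop_bar
- loop_bar (a point): middle of the axis of the lid's loop bar, 47 mm above the lid's origin. Round steel bar of 8 mm along y, straight for 56 mm; its legs go down to the lid at y = +-36 mm (64 mm clear between them); 27 mm clear height from the dome to the bar. x = the way through the loop (either way round)
- lid_lifter: steel lid lifter, 0.22 kg, 110 mm high, C-shaped from the side, standing upright on its forked foot. Origin: underside of the foot, straight below the middle of the grip; x = towards the tips of the fork, z up. The foot reaches from x = -37 mm (heel, with the upright strap that carries the grip) to x = +28.5 mm (tips)
- fork_mid (a point): middle of the fork's top face, 5 mm above the foot's underside; the axes of the lifter. Two flat tines 5 mm thick, 36 mm wide over both; the tips turn up in the last 4 mm, to 7 mm above this face. A bar can lie across the tines from x = -28 to +20 mm; the strap behind (x = -37 to -32 mm) is 36 mm wide at the foot, 24 mm higher up
- lifter_grip (a point): point to grip: middle of the lifter's dark wooden grip, 100 mm above the foot's underside. Grip bar 20 x 20 mm, 96 mm long along the lifter's x (from -40 to +56 mm); pinch it across y
- trivet: round cork trivet, 180 mm across, fixed, on the draining board; its top is 16 mm above the worktop. Origin: under its centre, at worktop height
- salt_jar: bystander: small jar with white cap, 47 mm across, 98 mm high; origin under its centre
- milk_carton: bystander: tall drink carton 73 x 73 x 210 mm, on the draining board (top 4 mm above the worktop) between hob and trivet; origin under its centre
- honey_jar: bystander: jar with grey cap, 65 mm across, 92 mm high, on the draining board; origin under its centre
- mug: bystander: mug with handle, 96 mm high; its round body, 80 mm across, is centred 16 mm to its own +y of the origin, the handle reaches 60 mm to -y
- tea_spoon: bystander: teaspoon lying flat, 130 x 26 x 11 mm, long along its x; origin under its centre

How it is judged:
By the outcome, as a careful person would: the job done as asked, in the order asked, and still so for the second after the job is handed in, with the robot touching nothing.
It also fails if it takes over 72 s, if anything falls off the work surface, if the arm or the gripper's body presses on something with over 40 N, if the wrist force passes 120 N, or if a joint passes its speed limit or range.

## Working session

There is one attempt and no reset: what is moved stays moved. The work goes in short steps, Python scripts to look and compute and a shell command to move; the robot and the scene stay as the last step left them, time stands still between calls to the robot, and variables do not carry over. Pictures are saved under pics/ and viewed, at most 13 in all, crops included, and the job is handed in when it is done.

```bash
mkdir -p pics
cat > h.py <<'E'
import numpy as np, cv2
from station import r
def P(cam):
    p=r.camera_params(cam); K=np.array(p["intrinsics"]);T=np.array(p["world_to_cam"]); return K@T[:3]
def tri(uvs):
    A=[]
    for cam,(u,v) in uvs:
        M=P(cam); A+= [u*M[2]-M[0], v*M[2]-M[1]]
    A=np.array(A); A/=np.linalg.norm(A[:,:3],axis=1)[:,None]
    return np.linalg.lstsq(A[:,:3],-A[:,3],rcond=None)[0]
def atz(cam,uv,z):
    M=P(cam);u,v=uv
    A=np.array([u*M[2]-M[0], v*M[2]-M[1]])
    return np.linalg.solve(A[:,:2],-A[:,3]-A[:,2]*z)
def proj(cam,X):
    q=P(cam)@np.append(X,1); return q[:2]/q[2]
def shot(cam,fn=None):
    im=r.capture(cam)
    if fn: cv2.imwrite('pics/'+fn,im[:,:,::-1])
    return im
E
python3 - <<'E'
from h import *
np.set_printoptions(precision=3,suppress=True)
a=shot('scene');b=shot('top')
cv2.imwrite('pics/a.png',cv2.resize(a,(800,600))[:,:,::-1]);cv2.imwrite('pics/b.png',cv2.resize(b,(800,600))[:,:,::-1])
for c in('scene','top'):
    p=r.camera_params(c);T=np.array(p["world_to_cam"]);print(c,-T[:3,:3].T@T[:3,3],T[2,:3])
Z=dict(knob_grip=.089,loop_bar=.185,fork_mid=.005,lifter_grip=.1,trivet=0,hob=0,casserole=.063,pot_lid=.138,lid_lifter=0,salt_jar=0,milk_carton=.004,honey_jar=.004,mug=0,tea_spoon=0)
for n,z in Z.items():
    u={}
    for c in('scene','top'):
        d=r.spot_point(c,n)
        if d: u[c]=d[0]['at']; print(n,c,np.array(u[c]),round(d[0]['conf'],2),len(d),atz(c,u[c],z))
    if len(u)==2: print('   tri',tri(list(u.items())))
print(r.state())
E
```

```text
scene [-0.046 -0.72   1.038] [ 0.477  0.517 -0.711]
top [-0.103  0.056  1.534] [ 0.421 -0.076 -0.904]
knob_grip scene [233.5 213.8] 0.74 1 [ 0.474 -0.052]
knob_grip top [249.5 215.4] 0.57 1 [ 0.453 -0.05 ]
   tri [ 0.463 -0.052  0.088]
loop_bar scene [277.7 210.8] 0.95 1 [ 0.527 -0.201]
loop_bar top [289.8 181.1] 0.88 1 [ 0.521 -0.208]
   tri [ 0.518 -0.207  0.194]
fork_mid scene [197.2 209.4] 0.6 1 [0.437 0.114]
fork_mid top [204.7 233.4] 0.66 1 [0.441 0.126]
   tri [ 0.446  0.127 -0.011]
lifter_grip scene [195.1 191. ] 0.69 1 [0.439 0.112]
lifter_grip top [204.7 225.7] 0.59 1 [0.437 0.118]
   tri [0.441 0.118 0.092]
trivet scene [174.7 168.5] 0.7 1 [0.508 0.363]
trivet top [145.9 227.7] 0.78 2 [0.505 0.348]
   tri [0.498 0.344 0.017]
hob scene [262.2 236.9] 0.59 1 [ 0.526 -0.137]
hob top [271.8 204.2] 0.8 1 [ 0.519 -0.152]
   tri [ 0.512 -0.149  0.022]
casserole scene [275.8 234.4] 0.57 2 [ 0.531 -0.195]
casserole top [284.3 195.7] 0.79 1 [ 0.52  -0.198]
   tri [ 0.522 -0.198  0.068]
pot_lid scene [277.3 222.8] 0.6 1 [ 0.522 -0.207]
pot_lid top [289.7 182. ] 0.66 1 [ 0.539 -0.216]

[... 607 characters left out ...]
p [334.3 169.8] 0.94 1 [ 0.626 -0.437]
   tri [ 0.621 -0.434  0.007]
tea_spoon scene [309.  322.3] 0.74 1 [ 0.411 -0.452]
tea_spoon top [356.9 220.3] 0.62 1 [ 0.395 -0.467]
   tri [ 0.392 -0.459  0.027]
{'t': 1.5, 'joints': array([-1.293,  0.536, -0.004,  1.538,  0.003,  1.067, -0.071]), 'joint_velocities': array([-0.001,  0.001, -0.001, -0.002,  0.001, -0.001, -0.001]), 'joint_efforts': array([ -0.001, -58.333,   1.047, -25.944,   0.012,   0.002,  -0.   ]), 'tool_pos': array([0.219, 0.612, 0.253]), 'ee_rot': array([0.   , 0.171, 0.985, 0.   ]), 'wrist_force': array([ 0.334, -0.411, -0.15 ]), 'ft_torque': array([ 0.003, -0.013, -0.013]), 'finger_force': 0.0, 'finger_gap': 0.0851863178625091}
```

View pics/a.png

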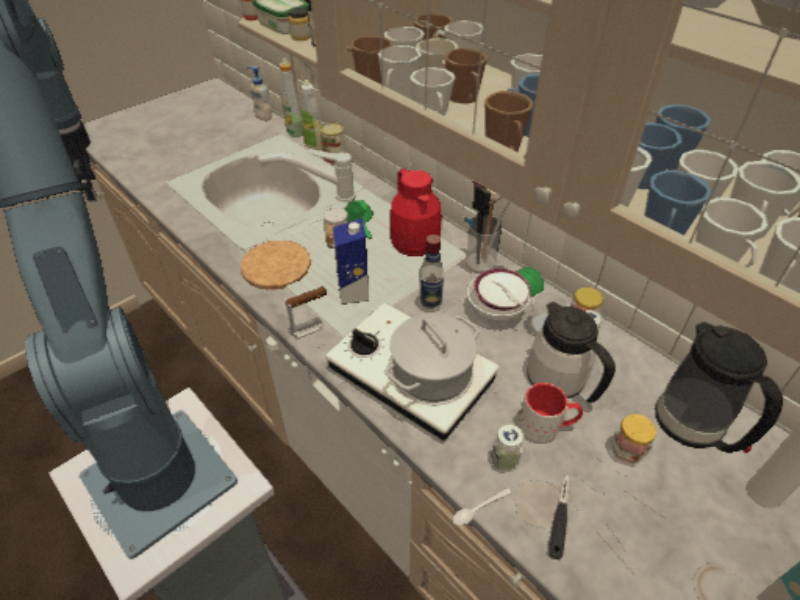

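View pics/b.png

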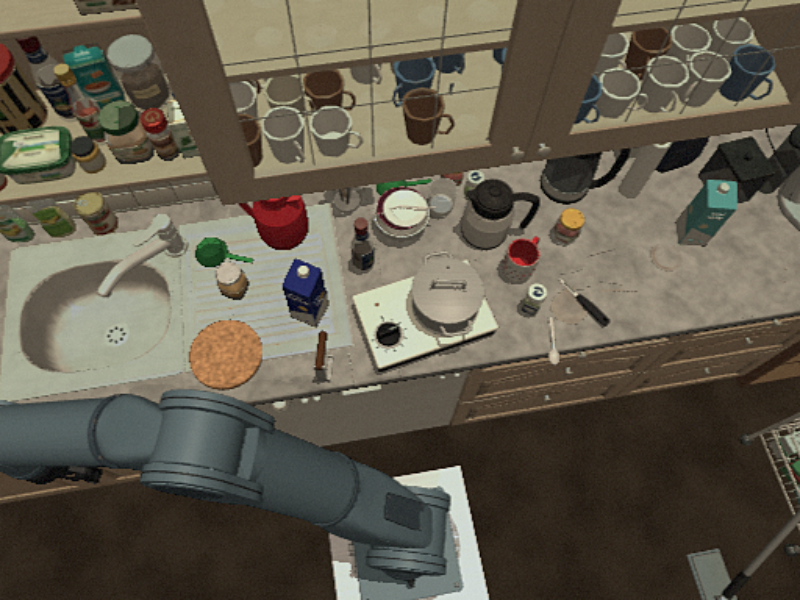

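The overview shows the hob with its knob at about (388,333) in the top view, the pot and loop at (447,285), the lifter at (322,355), the trivet at (225,353) and the carton at (305,290). Next I'll take orientations from zoomed crops.

Run:
```python
from h import *
np.set_printoptions(precision=3,suppress=True)
a=shot('scene');b=shot('top')
def crop(im,x,y,w,h,s): return cv2.resize(im[y:y+h,x:x+w],None,fx=s,fy=s,interpolation=cv2.INTER_CUBIC)
A=crop(a,180,180,140,100,5.5)
B=crop(b,190,155,133,85,6)
cv2.imwrite('pics/a2.png',A[:,:,::-1]);cv2.imwrite('pics/b2.png',B[:,:,::-1])
# hob rectangle from mask, deck corners at z=.055
for c,z in(('top',.055),('scene',.055)):
    for n in('hob','trivet','lifter_grip','knob_grip'):
        d=r.outline_of(c,n)
        if not d: continue
        m=d[0]['mask'].astype(np.uint8); cs=max(cv2.findContours(m,0,1)[0],key=len)[:,0]
        zz=dict(hob=.055,trivet=.016,lifter_grip=.1,knob_grip=.08)[n]
        W=np.array([atz(c,p,zz) for p in cs],np.float32)
        print(c,n,d[0]['conf'],m.sum(),cv2.minAreaRect(W),'bbox',cs.min(0),cs.max(0))
        if n=='trivet': print(W.min(0),W.max(0),cv2.fitEllipse(W))
```

```text
top hob 0.88 2423 ((0.5116451978683472, -0.1478177011013031), (0.21632583439350128, 0.3134008049964905), 9.867931365966797) bbox [226 178] [318 237]
top trivet 0.88 1665 ((0.5063503980636597, 0.34892910718917847), (0.18268020451068878, 0.17533321678638458), 37.47570037841797) bbox [121 204] [168 248]
[0.416 0.259] [0.598 0.439] ((0.5062214732170105, 0.3484359681606293), (0.17620722949504852, 0.18029038608074188), 115.42961883544922)
top lifter_grip 0.47 292 ((0.4266858994960785, 0.10829155892133713), (0.04302584379911423, 0.12199553102254868), 76.09931945800781) bbox [201 212] [213 244]
top knob_grip 0.68 375 ((0.669824481010437, 0.31096839904785156), (0.1041712835431099, 0.0739162266254425), 34.75326156616211) bbox [138 168] [158 191]
scene hob 0.75 3117 ((0.5086422562599182, -0.15459027886390686), (0.2249319702386856, 0.3259129226207733), 9.423120498657227) bbox [209 195] [318 281]
scene trivet 0.83 1141 ((0.5046511292457581, 0.3462115526199341), (0.1886480301618576, 0.17905358970165253), 77.39295959472656) bbox [154 153] [198 184]
[0.413 0.25 ] [0.596 0.439] ((0.5054158568382263, 0.3448526859283447), (0.17761234939098358, 0.19061900675296783), 144.5647430419922)
scene lifter_grip 0.72 304 ((0.42016664147377014, 0.07583065330982208), (0.1346513032913208, 0.09042394906282425), 62.142059326171875) bbox [182 184] [207 215]
scene knob_grip 0.59 226 ((0.46358180046081543, -0.058931849896907806), (0.06566105782985687, 0.05649206414818764), 47.07338333129883) bbox [224 211] [241 226]
```

View pics/a2.png

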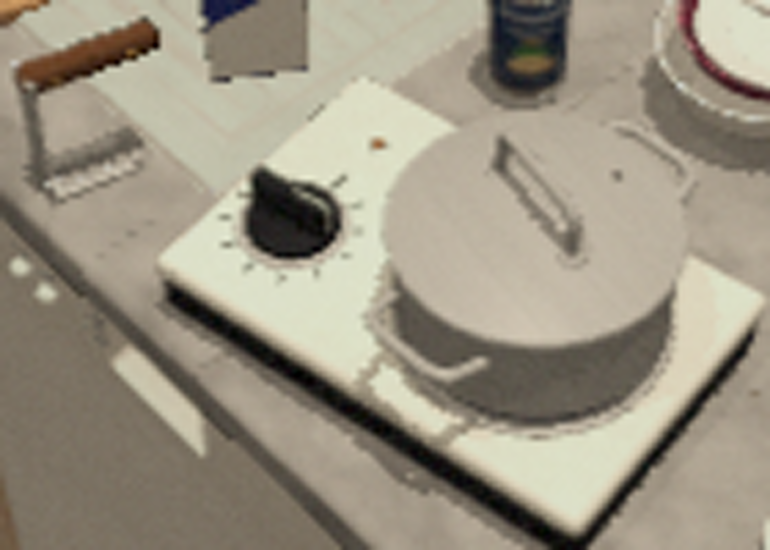

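View pics/b2.png

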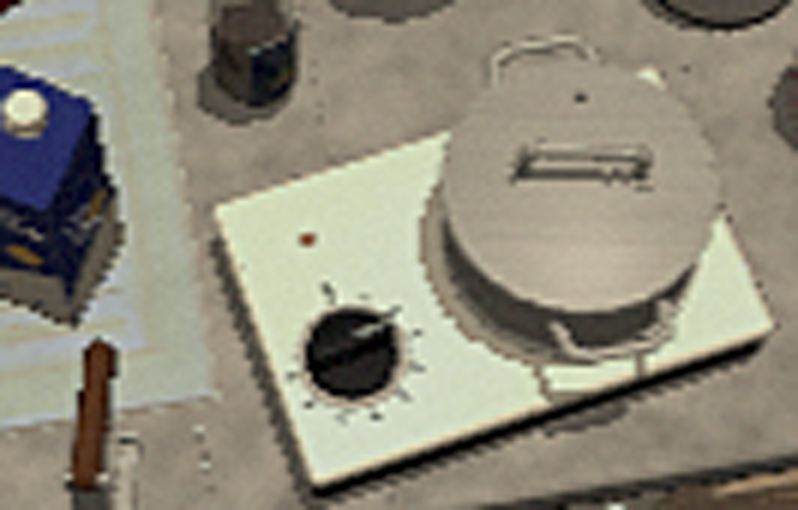

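```bash
cat > m.py <<'E'
from h import *
np.set_printoptions(precision=3,suppress=True)
t=lambda x,y:(190+x/6-.5*0,155+y/6); s=lambda x,y:(180+x/5.5,180+y/5.5)
def line(c,p,q,z,n):
    a=atz(c,p,z);b=atz(c,q,z);d=b-a;print(n,c,a,b,'len',np.hypot(*d),'az',np.arctan2(d[1],d[0]),'mid',(a+b)/2)
line('top',t(318,372),t(392,318),.089,'knobbar'); line('scene',s(258,175),s(328,212),.089,'knobbar')
line('top',t(352,352),t(328,293),.058,'mark'); line('scene',s(292,220),s(342,180),.06,'mark')
line('top',t(530,152),t(648,157),.185,'loop'); line('scene',s(500,145),s(575,225),.185,'loop')
line('top',t(88,487),t(101,345),.107,'grip'); line('scene',s(22,72),s(157,30),.105,'grip')
line('scene',s(48,192),s(140,150),.0,'foot')
for n in('knob_grip','loop_bar','lifter_grip','trivet'):
    for c in('top','scene'):
        print(n,c,[ (np.array(d['at']),round(d['conf'],2)) for d in r.spot_point(c,n)])
E
python3 m.py
```

```text
knobbar top [ 0.45  -0.025] [ 0.478 -0.076] len 0.058221285170727825 az -1.0772215622467654 mid [ 0.464 -0.051]
knobbar scene [ 0.464 -0.03 ] [ 0.475 -0.082] len 0.05250889308026252 az -1.34894420480694 mid [ 0.469 -0.056]
mark top [ 0.472 -0.05 ] [ 0.514 -0.042] len 0.04315859245277019 az 0.1901207740054655 mid [ 0.493 -0.046]
mark scene [ 0.471 -0.052] [ 0.515 -0.048] len 0.04434391462331974 az 0.08444209773504953 mid [ 0.493 -0.05 ]
loop top [ 0.531 -0.168] [ 0.516 -0.237] len 0.07056754317528509 az -1.7882945235492584 mid [ 0.523 -0.203]
loop scene [ 0.524 -0.174] [ 0.513 -0.243] len 0.06956138056766947 az -1.735969797980829 mid [ 0.519 -0.208]
grip top [0.395 0.123] [0.483 0.104] len 0.09088760179721363 az -0.21480595627384763 mid [0.439 0.113]
grip scene [0.403 0.125] [0.488 0.097] len 0.08951043877975626 az -0.31437462550492234 mid [0.445 0.111]
foot scene [0.401 0.117] [0.468 0.106] len 0.0683684896085445 az -0.16756936201470055 mid [0.434 0.111]
knob_grip top [(array([248.2, 212.7]), 0.69), (array([284.6, 194.8]), 0.32)]
knob_grip scene [(array([230.1, 212.4]), 0.55)]
loop_bar top [(array([287.6, 180.6]), 0.85)]
loop_bar scene [(array([276. , 207.3]), 0.71)]
lifter_grip top [(array([205.7, 226.1]), 0.68)]
lifter_grip scene [(array([192.7, 193.9]), 0.7)]
trivet top [(array([146.4, 225. ]), 0.68)]
trivet scene [(array([172.4, 168.7]), 0.86)]
```

The rows are not in the units I measure in: shifts go in shares of 50 mm and turns go in shares of pi/2 rad. I convert before sending: -0.036 m is -0.72, -0.03 m is -0.6.

```bash
python3 -m crank '[[-0.6, -0.72, 0, 0, 0.085], [-0.6, -0.72, 0, 0, 0.085], [-0.6, -0.72, 0, 0, 0.085], [-0.6, -0.72, 0, 0, 0.085], [-0.6, -0.72, 0, 0, 0.085], [-0.6, -0.72, 0, 0, 0.085], [-0.6, -0.72, 0, 0, 0.085], [-0.6, -0.72, 0, 0, 0.085], [-0.6, -0.72, 0, 0, 0.085], [-0.6, -0.72, 0, 0, 0.085]]'
python3 -m crank '[[-0.6, -0.72, 0, 0, 0.085], [-0.6, -0.72, 0, 0, 0.085], [-0.6, -0.72, 0, 0, 0.085], [-0.6, -0.72, 0, 0, 0.085], [-0.68, -0.72, 0, 0, 0.085], [0, 0, 0, 0.0891, 0.05], [0, 0, 0, 0.0891, 0.05], [0, 0, 0, 0.0891, 0.05], [0, 0, 0, 0.0891, 0.05], [0, 0, 0, 0.0891, 0.05]]'
python3 -m crank '[[0, 0, 0.4, 0.0637, 0.05], [0, 0, 0.6, 0, 0.05], [0, 0, 0, 0, 0.05], [0, 0, 0, 0, 0.05]]'
```

```text
t: 3.4
tool_pos: [0.3807, 0.1702, 0.2537]
ee_rot: [0.0, 0.171, 0.985, 0.0]
wrist_force: [2.1, -0.7, 0.6]
finger_gap: 0.0849
finger_force: 0.0
t: 4.4
tool_pos: [0.4646, -0.0495, 0.2534]
ee_rot: [0.0, 0.501, 0.865, 0.0]
wrist_force: [-0.0, -0.2, -1.0]
finger_gap: 0.0499
finger_force: 0.0
t: 4.8
tool_pos: [0.4644, -0.0496, 0.2037]
ee_rot: [-0.0, 0.541, 0.841, -0.0]
wrist_force: [1.2, -0.3, 0.2]
finger_gap: 0.05
finger_force: 0.0
```

To row units: 0.03 m is 0.6, 0.018 m is 0.36.

```bash
python3 -m crank '[[0, 0, 0.6, 0, 0.05], [0, 0, 0.6, 0, 0.05], [0, 0, 0.6, 0, 0.05], [0, 0, 0.36, 0, 0.05], [0, 0, 0, 0, 0.05], [0, 0, 0, 0, 0.05]]'
python3 -m crank '[[0, 0, 0, 0, 0], [0, 0, 0, 0, 0], [0, 0, 0, 0, 0], [0, 0, 0, 0, 0], [0, 0, 0, 0, 0], [0, 0, 0, 0, 0]]'
```

```text
t: 5.4
tool_pos: [0.4657, -0.0496, 0.0966]
ee_rot: [0.001, 0.541, 0.841, 0.001]
wrist_force: [-0.4, -0.7, 0.2]
finger_gap: 0.05
finger_force: 0.0
t: 6.0
tool_pos: [0.4721, -0.0455, 0.0983]
ee_rot: [0.005, 0.54, 0.842, 0.005]
wrist_force: [11.3, 12.3, 1.4]
finger_gap: 0.0124
finger_force: 60.3
```

To row units: 0.0075 m is 0.15.

```bash
python3 -m crank '[[0, 0.15, 0, 0, 0], [0, 0, 0, 0, 0], [0, 0, 0, 0, 0]]'
python3 -c "
from station import r;s=r.state();print(s['ft_torque'],s['wrist_force'],s['tool_pos'],s['ee_rot'])"
python3 -m crank '[[0, 0, 0, -0.0637, 0], [0, 0, 0, -0.0637, 0], [0, 0, 0, -0.0637, 0], [0, 0, 0, -0.0637, 0], [0, 0, 0, 0, 0]]'
python3 -c "
from station import r;s=r.state();print(s['ft_torque'],s['wrist_force'],s['tool_pos'],s['ee_rot'])"
```

```text
t: 6.3
tool_pos: [0.4727, -0.0453, 0.0981]
ee_rot: [0.0, 0.541, 0.841, 0.002]
wrist_force: [-6.2, 4.2, 25.7]
finger_gap: 0.0124
finger_force: 63.5
[0.69940756 1.45309948 0.08434812] [-6.15328135  4.1710766  25.70295456] [ 0.4727089  -0.0452608   0.09813107] [3.84438335e-04 5.40763386e-01 8.41172794e-01 1.77303854e-03]
t: 6.8
tool_pos: [0.4721, -0.0458, 0.0981]
ee_rot: [0.0, 0.362, 0.932, 0.001]
wrist_force: [-7.7, 3.4, 27.2]
finger_gap: 0.0124
finger_force: 63.6
[0.35819831 1.67641144 0.08804127] [-7.74707744  3.44464626 27.21526375] [ 0.47205485 -0.0458072   0.09813447] [4.57860185e-04 3.61921574e-01 9.32207645e-01 1.21243946e-03]
```

To row units: -0.002 m is -0.04, -0.1 rad / 1.5708 = -0.0637.

```bash
python3 -m crank '[[0, 0, -0.04, -0.0637, 0], [0, 0, 0, -0.0637, 0], [0, 0, 0, -0.0637, 0], [0, 0, 0, -0.0637, 0], [0, 0, 0, -0.0637, 0], [0, 0, 0, -0.0637, 0], [0, 0, 0, -0.0637, 0], [0, 0, 0, 0, 0]]'
python3 -c "
from station import r;s=r.state();print(s['ft_torque'],s['wrist_force'],s['tool_pos'],s['ee_rot'])"
python3 -m crank '[[0, 0, 0, -0.0637, 0], [0, 0, 0, 0, 0]]'
python3 -c "
from station import r;s=r.state();print(s['ft_torque'],s['wrist_force'],s['tool_pos'],s['ee_rot'])"
```

```text
t: 7.6
tool_pos: [0.4715, -0.0471, 0.0983]
ee_rot: [0.0, 0.022, 1.0, -0.0]
wrist_force: [-2.3, -1.4, 4.8]
finger_gap: 0.0126
finger_force: 62.4
[-0.58156889  0.48671192  0.0571732 ] [-2.29638034 -1.41376617  4.79351999] [ 0.47147013 -0.04713416  0.09830994] [ 4.09623133e-04  2.16776853e-02  9.99764869e-01 -3.43323659e-04]
t: 7.8
tool_pos: [0.4715, -0.0474, 0.0983]
ee_rot: [0.0, -0.028, 1.0, -0.001]
wrist_force: [-2.7, -2.1, 5.1]
finger_gap: 0.012
finger_force: 62.5
[-0.71273891  0.49506578  0.03030311] [-2.71335286 -2.05231366  5.0521691 ] [ 0.47148733 -0.04736102  0.09829818] [ 3.03985773e-04 -2.75739010e-02  9.99619577e-01 -5.36690215e-04]
```

To row units: -0.07 rad / 1.5708 = -0.0446.

```bash
for i in 1; do python3 -m crank '[[0, 0, 0, -0.0446, 0], [0, 0, 0, 0, 0]]' | tail -2
python3 -c "
from station import r;s=r.state();print(s['ft_torque'],s['wrist_force'],s['ee_rot'])"
python3 -m crank '[[0, 0, 0, -0.0446, 0], [0, 0, 0, 0, 0]]'|tail -2
python3 -c "
from station import r;s=r.state();print(s['ft_torque'],s['wrist_force'],s['ee_rot'])"; python3 -m crank '[[0, 0, 0, -0.0446, 0], [0, 0, 0, 0, 0]]'|tail -2
python3 -c "
from station import r;s=r.state();print(s['ft_torque'],s['wrist_force'],s['ee_rot'])"; done
```

```text
finger_gap: 0.0122
finger_force: 62.5
[-0.76404811  0.53619895  0.10163755] [-2.84287933 -2.65551873  5.01905572] [ 2.61428174e-04 -6.20649050e-02  9.98071872e-01 -6.45408892e-04]
finger_gap: 0.0119
finger_force: 62.5
[-0.73947486  0.44085125 -0.39429469] [-2.20173089 -3.25341102  5.60327243] [ 3.12327562e-04 -9.61647049e-02  9.95365197e-01 -6.14181509e-04]
finger_gap: 0.0122
finger_force: 71.0
[-0.56894889  0.43228921 -1.32536671] [-2.32403218 -1.84276584  5.42925004] [ 3.92942094e-04 -1.29182172e-01  9.91620744e-01 -3.35578958e-04]
```

To row units: -0.05 m is -1, -0.02 m is -0.4.

```bash
python3 -m crank '[[0, 0, 0, 0, 0.06], [0, 0, 0, 0, 0.06], [0, 0, 0, 0, 0.06], [0, 0, -0.4, 0, 0.06], [0, 0, -0.8, 0, 0.06], [0, 0, -1, 0, 0.06], [0, 0, 0, 0, 0.06]]'
python3 - <<'E'
from h import *
np.set_printoptions(precision=4,suppress=True)
s=r.state();q=s['ee_rot'];print(q)
import scipy.spatial.transform as T
R=T.Rotation.from_quat([q[1],q[2],q[3],q[0]]).as_matrix()
p=s['tool_pos'];print(p,R)
az=-.22; yaw=np.arctan2(R[1,1],R[0,1]); print('turn',-( (az+np.pi/2)-yaw))
g=np.array([.435,.114]);d=g-p[:2];print('dx,dy',R[:2,:2].T@d)
E
```

```text
t: 9.1
tool_pos: [0.4755, -0.0462, 0.2131]
ee_rot: [0.006, -0.133, 0.991, -0.001]
wrist_force: [0.8, 0.4, -0.7]
finger_gap: 0.0598
finger_force: 0.0
[ 0.0057 -0.1327  0.9911 -0.0008]
[ 0.4755 -0.0462  0.2131] [[-0.9647 -0.263   0.0114]
 [-0.263   0.9648 -0.    ]
 [-0.011  -0.003  -0.9999]]
turn 0.4860914216598289
dx,dy [-0.003   0.1653]
```

To row units: 0.045 m is 0.9, 0.04 m is 0.8, 0.13 rad / 1.5708 = 0.0828.

```bash
python3 -m crank '[[0, 0.8, 0, 0, 0.085], [-0.12, 0.9, 0, 0, 0.085], [0, 0.9, 0, 0, 0.085], [0, 0.74, 0, 0, 0.085], [0, 0, 0, 0.0828, 0.085], [0, 0, 0, 0.0828, 0.085], [0, 0, 0, 0.0828, 0.085], [0, 0, 0, 0.0637, 0.085], [0, 0, 0, 0, 0.085]]'
python3 - <<'E'
from h import *
np.set_printoptions(precision=4,suppress=True)
for c in('top','scene'):
    im=shot(c)
    for n in('knob_grip','lifter_grip','loop_bar','trivet'):
        print(n,c,[ (np.array(d['at']),round(d['conf'],2)) for d in r.spot_point(c,n)[:1]])
    p=r.state()['tool_pos']; print('tip',proj(c,p+[0,0,-.022]))
    if c=='top': A=cv2.resize(im[150:250,180:313],None,fx=3,fy=3,interpolation=cv2.INTER_CUBIC)
    else: B=cv2.resize(im[150:250,170:303],None,fx=3,fy=3,interpolation=cv2.INTER_CUBIC)
cv2.imwrite('pics/c.png',np.hstack([A,B])[:,:,::-1])
E
```

```text
t: 10.0
tool_pos: [0.4332, 0.1167, 0.2072]
ee_rot: [0.0, 0.112, 0.994, 0.0]
wrist_force: [0.2, 0.1, -1.0]
finger_gap: 0.0852
finger_force: 0.0
knob_grip top []
lifter_grip top [(array([203. , 223.4]), 0.61)]
loop_bar top [(array([288.8, 177.4]), 0.75)]
trivet top [(array([145.7, 224.5]), 0.9)]
tip [203.0704 218.029 ]
knob_grip scene [(array([230.9, 212. ]), 0.72)]
lifter_grip scene [(array([196.2, 189.4]), 0.6)]
loop_bar scene [(array([277.4, 212.8]), 0.83)]
trivet scene [(array([171.7, 171.4]), 0.93)]
tip [189.9036 172.9435]
```

View pics/c.png

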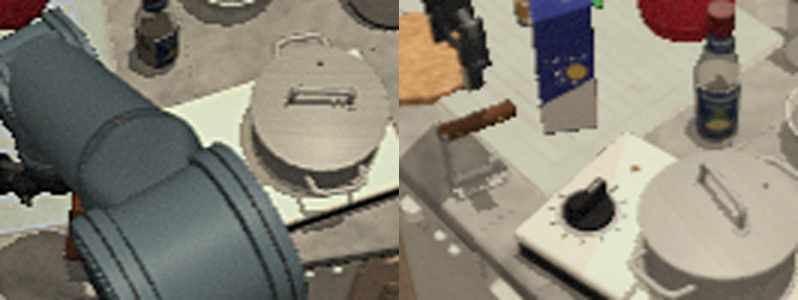

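The scene crop shows the knob bar now pointing at the long back mark near (603,180), so the knob is at zero. The gripper is above the lifter grip, which is at about (478,120).

To row units: 0.03 m is 0.6, -0.004 m is -0.08.

```bash
python3 -m crank '[[-0.08, 0, 0.6, 0, 0.085], [0, 0, 0.6, 0, 0.085], [0, 0, 0.6, 0, 0.085], [0, 0, 0.28, 0, 0.085], [0, 0, 0, 0, 0.085]]'
python3 -m crank '[[0, 0, 0, 0, 0], [0, 0, 0, 0, 0], [0, 0, 0, 0, 0], [0, 0, 0, 0, 0], [0, 0, 0, 0, 0], [0, 0, 0, 0, 0], [0, 0, 0, 0, 0]]'
python3 -c "
from station import r;s=r.state();print(s['ft_torque'],s['wrist_force'],s['tool_pos'],s['ee_rot'])"
```

```text
t: 11.0
tool_pos: [0.4357, 0.115, 0.1016]
ee_rot: [-0.002, 0.111, 0.994, -0.001]
wrist_force: [-0.1, 0.2, 1.4]
finger_gap: 0.0848
finger_force: 0.0
t: 11.7
tool_pos: [0.4379, 0.1158, 0.1039]
ee_rot: [0.001, 0.112, 0.994, 0.0]
wrist_force: [0.3, -0.0, 6.1]
finger_gap: 0.019
finger_force: 59.9
[0.1835011  0.01899515 0.03048478] [ 0.26010451 -0.02857921  6.06799999] [0.43788951 0.11584485 0.10385925] [7.61667968e-04 1.11572262e-01 9.93755941e-01 4.24779323e-04]
```

To row units: -0.045 m is -0.9, -0.04 m is -0.8.

```bash
python3 -m crank '[[0, 0, -0.3, 0, 0], [0, 0, -0.6, 0, 0], [0, 0, -0.8, 0, 0], [0, 0, -0.9, 0, 0], [0, 0, -0.6, 0, 0], [0, 0, 0, 0, 0], [0, 0, 0, 0, 0]]'
python3 - <<'E'
from h import *
np.set_printoptions(precision=4,suppress=True)
im={}
U={}
for k in range(4):
  for c in('top','scene'):
    im[c]=shot(c)
    for n,z in(('loop_bar',.185),('pot_lid',.138),('fork_mid',.1),('trivet',0.)):
        d=r.spot_point(c,n)
        if d and d[0]['conf']>.4: U.setdefault((n,c,z),[]).append(d[0]['at'])
for (n,c,z),v in U.items():
    print(n,c,len(v),np.mean(v,0),np.std(v,0),atz(c,np.mean(v,0),z))
s=r.state();print(s['tool_pos'],s['ee_rot'],s['wrist_force'],s['ft_torque'],s['joints'])
B=cv2.resize(im['scene'][130:250,170:303],None,fx=5,fy=5,interpolation=cv2.INTER_CUBIC)
cv2.imwrite('pics/d.png',B[:,:,::-1])
for z in(.0039+.12,): 
  p=s['tool_pos']-[0,0,.104]; x=np.array([.975,-.223,0]); 
  for o in(-.037,0,.0285): print(o,(proj('scene',p+o*x)-[170,130])*5)
E
```

```text
t: 12.4
tool_pos: [0.4366, 0.1152, 0.263]
ee_rot: [-0.0, 0.112, 0.994, -0.0]
wrist_force: [-0.4, -0.6, -2.6]
finger_gap: 0.0188
finger_force: 59.1
loop_bar top 4 [284.325 186.75 ] [ 9.4115 10.9054] [ 0.5025 -0.184 ]
pot_lid top 4 [286.275 183.175] [1.4856 1.1388] [ 0.5367 -0.2025]
fork_mid top 4 [203.3 219.2] [0.7036 1.9583] [0.4624 0.1199]
trivet top 4 [145.875 226.175] [1.5188 0.6139] [0.511  0.3473]
loop_bar scene 4 [276.625 210.275] [0.9934 1.0639] [ 0.5257 -0.1972]
pot_lid scene 4 [276.7 221.2] [1.3546 1.3874] [ 0.5251 -0.2007]
fork_mid scene 4 [191.125 179.425] [1.5562 1.1691] [0.464  0.1689]
trivet scene 4 [174.55  171.475] [0.789  0.7595] [0.4971 0.3479]
[0.4371 0.1155 0.2633] [ 0.      0.1116  0.9938 -0.    ] [-0.3738 -0.3569 -1.9146] [-0.0182 -0.0763 -0.0231] [-0.3822  0.1844  0.0273  2.03   -0.0062  0.9272  0.9955]
-0.037 [ 58.4067 260.3019]
0 [109.677  241.3187]
0.0285 [148.4722 226.9546]
```

View pics/d.png

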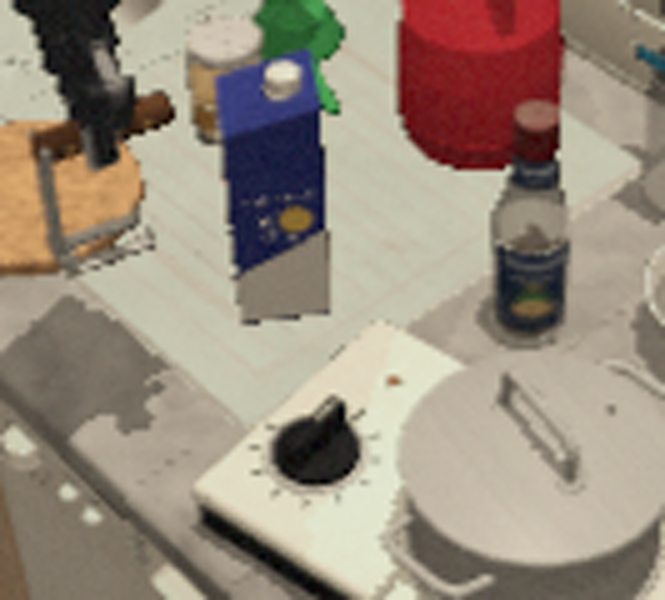

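The lifter hangs upright in the fingers, with its foot at about (65–150, 215–265), which matches the projection. The knob pointer line is at the long mark.

To row units: -0.042 m is -0.84, -0.04 m is -0.8, -0.03 rad / 1.5708 = -0.0191.

```bash
python3 -m crank '[[-0.08, -0.4, 0, 0, 0], [-0.18, -0.84, 0, 0, 0], [-0.18, -0.84, 0, 0, 0], [-0.18, -0.84, 0, 0, 0], [-0.18, -0.84, 0, 0, 0], [-0.18, -0.84, 0, 0, 0], [-0.18, -0.8, 0, 0, 0], [-0.12, -0.48, -0.02, -0.0191, 0], [0, 0, 0, 0, 0], [0, 0, 0, 0, 0]]'
python3 - <<'E'
from h import *
np.set_printoptions(precision=4,suppress=True)
im=shot('scene');t=shot('top')
for c in('scene','top'):print([(d['at'],d['conf']) for d in r.spot_point(c,'loop_bar')[:1]],[(d['at'],d['conf']) for d in r.spot_point(c,'fork_mid')[:1]])
s=r.state();print(s['tool_pos'],s['ee_rot'],s['wrist_force'])
B=cv2.resize(im[140:250,200:340],None,fx=5,fy=5,interpolation=cv2.INTER_CUBIC)
cv2.imwrite('pics/e.png',B[:,:,::-1])
q=s['ee_rot'];a=2*np.arctan2(q[2],q[1])-np.pi; x=np.array([np.cos(a),np.sin(a),0]); print('az',a)
p=s['tool_pos']-[0,0,.104]
for o in(-.037,0,.0285):print(o,(proj('scene',p+o*x)-[200,140])*5)
for e in(.032,-.032):
  print('loop',(proj('scene',np.array([.523,-.203,.185])+e*np.array([.19,.98,0]))-[200,140])*5)
E
```

```text
t: 15.4
tool_pos: [0.4342, -0.1854, 0.2642]
ee_rot: [-0.0, 0.097, 0.995, 0.0]
wrist_force: [0.4, 0.6, -1.9]
finger_gap: 0.0192
finger_force: 59.0
[([276.5, 212.0], 0.72)] [([252.5, 231.7], 0.69)]
[([288.8, 180.8], 0.84)] []
[ 0.4344 -0.1845  0.2643] [-0.      0.0959  0.9954  0.0001] [-0.3634 -0.1578 -2.2728]
az -0.1921315411852098
-0.037 [203.2911 471.6467]
0 [257.2991 445.6606]
0.0285 [298.018  426.0686]
loop [357.2847 325.7369]
loop [417.2926 393.0885]
```

View pics/e.png

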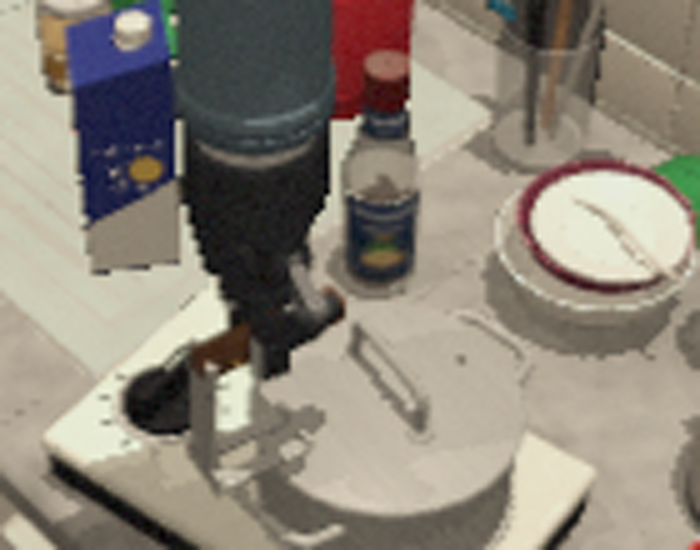

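The fork is in front of the loop, with its tips at about (320,410) and (305,455). The loop bar runs from (358,325) to (420,403), and the line-up fits.

```bash
python3 -m crank '[[-0.2, 0, 0, 0, 0], [-0.3, 0, 0, 0, 0], [-0.3, 0, 0, 0, 0], [-0.2, 0, 0, 0, 0], [0, 0, 0, 0, 0]]'
python3 -m crank '[[-0.2, 0, 0, 0, 0], [-0.2, 0, 0, 0, 0], [-0.2, 0, 0, 0, 0], [-0.16, 0, 0, 0, 0], [0, 0, 0, 0, 0], [0, 0, 0, 0, 0]]'
python3 - <<'E'
from h import *
np.set_printoptions(precision=4,suppress=True)
im=shot('scene');t=shot('top')
s=r.state();print(s['tool_pos'],s['ee_rot'],s['wrist_force'],s['ft_torque'])
B=cv2.resize(im[170:240,230:310],None,fx=6,fy=6,interpolation=cv2.INTER_CUBIC)
T=cv2.resize(t[150:220,260:313],None,fx=6,fy=6,interpolation=cv2.INTER_CUBIC)
cv2.imwrite('pics/f.png',np.hstack([B,T])[:,:,::-1])
E
```

```text
t: 16.2
tool_pos: [0.4849, -0.195, 0.2642]
ee_rot: [0.0, 0.096, 0.995, -0.0]
wrist_force: [0.6, 0.5, -2.9]
finger_gap: 0.0192
finger_force: 59.1
t: 16.8
tool_pos: [0.5205, -0.2024, 0.2641]
ee_rot: [-0.0, 0.097, 0.995, 0.0]
wrist_force: [-0.4, 0.6, -2.1]
finger_gap: 0.0189
finger_force: 59.1
[ 0.5202 -0.2024  0.2642] [-0.0003  0.0968  0.9953  0.    ] [-0.642   0.5292 -2.6554] [ 0.0137 -0.0255 -0.0469]
```

View pics/f.png

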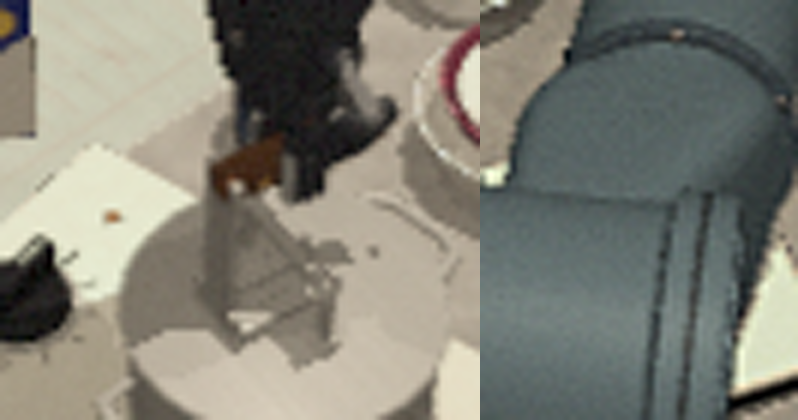

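The fork is through the loop without contact, and its tips show beyond the bar near (320,280). I'll lift slowly.

To row units: -0.006 m is -0.12, -0.003 m is -0.06.

```bash
python3 -m crank '[[0, 0, -0.12, 0, 0], [0, 0, -0.12, 0, 0], [0, 0, -0.06, 0, 0], [0, 0, -0.06, 0, 0], [0, 0, -0.06, 0, 0], [0, 0, -0.06, 0, 0], [0, 0, -0.06, 0, 0], [0, 0, -0.06, 0, 0], [0, 0, 0, 0, 0], [0, 0, 0, 0, 0]]'
python3 -c "
from station import r;s=r.state();print(s['ft_torque'],s['wrist_force'],s['tool_pos'],s['ee_rot'])"
python3 -m crank '[[0, 0, -0.08, 0, 0], [0, 0, -0.12, 0, 0], [0, 0, -0.16, 0, 0], [0, 0, -0.2, 0, 0], [0, 0, -0.2, 0, 0], [0, 0, -0.12, 0, 0], [0, 0, -0.06, 0, 0], [0, 0, 0, 0, 0], [0, 0, 0, 0, 0], [0, 0, 0, 0, 0]]'
python3 - <<'E'
from h import *
np.set_printoptions(precision=4,suppress=True)
im=shot('scene');shot('top')
s=r.state();print(s['tool_pos'],s['ee_rot'],s['wrist_force'],s['ft_torque'])
B=cv2.resize(im[130:250,210:330],None,fx=5,fy=5,interpolation=cv2.INTER_CUBIC)
cv2.imwrite('pics/g.png',B[:,:,::-1])
for c in('scene','top'):print([(d['at'],d['conf']) for d in r.spot_point(c,'pot_lid')[:1]],[(d['at'],d['conf']) for d in r.spot_point(c,'loop_bar')[:1]])
E
```

```text
t: 17.9
tool_pos: [0.5206, -0.2023, 0.2943]
ee_rot: [0.0, 0.097, 0.995, 0.0]
wrist_force: [-0.5, -0.1, -6.3]
finger_gap: 0.0189
finger_force: 58.7
[-0.03910221  0.01082687 -0.00656647] [-0.54911284 -0.08678232 -6.30604726] [ 0.52060181 -0.20233389  0.29429579] [2.81432321e-06 9.67262284e-02 9.95311025e-01 1.62850063e-05]
t: 18.9
tool_pos: [0.5204, -0.2023, 0.3408]
ee_rot: [-0.0, 0.097, 0.995, 0.0]
wrist_force: [0.1, 0.7, -6.0]
finger_gap: 0.0188
finger_force: 58.7
[ 0.5204 -0.2023  0.3409] [-0.0004  0.0967  0.9953  0.    ] [ 0.2263  0.0221 -5.7168] [-0.0601  0.0462  0.0327]
[([276.3, 205.6], 0.81)] [([278.1, 196.2], 0.68)]
[] []
```

View pics/g.png

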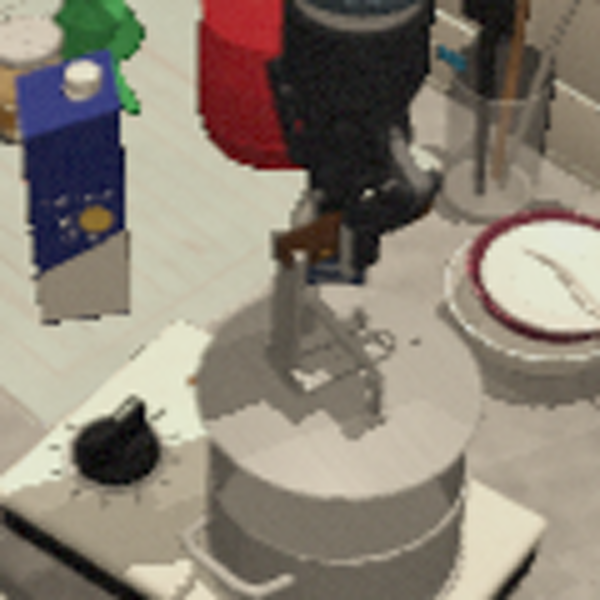

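The lid hangs level, clear of the pot; the weight reads about 4 N. I'll carry it round in front of the carton.

The rows are not in the units I measure in: shifts go in shares of 50 mm and turns go in shares of pi/2 rad. I convert before sending: 0.021 m is 0.42, 0.018 m is 0.36.

```bash
python3 -m crank '[[0.08, 0.06, -0.1, 0, 0], [0.18, 0.14, -0.16, 0, 0], [0.26, 0.2, -0.16, 0, 0], [0.32, 0.24, -0.12, 0, 0], [0.32, 0.24, -0.06, 0, 0], [0.32, 0.24, 0, 0, 0], [0.32, 0.26, 0, 0, 0], [0.26, 0.3, 0, 0, 0], [0.16, 0.36, 0, 0, 0], [0.08, 0.42, 0, 0, 0]]'
python3 -m crank '[[0.08, 0.44, 0, 0, 0], [0.08, 0.44, 0, 0, 0], [0.08, 0.44, 0, 0, 0], [0.08, 0.44, 0, 0, 0], [0.08, 0.44, 0, 0, 0], [0.08, 0.44, 0, 0, 0], [0.08, 0.44, 0, 0, 0], [0.06, 0.44, 0, 0, 0], [0.04, 0.44, 0, 0, 0], [0, 0.44, 0, 0, 0]]'
python3 -m crank '[[-0.02, 0.44, 0, 0, 0], [-0.04, 0.44, 0, 0, 0], [-0.06, 0.44, 0, 0, 0], [-0.06, 0.4, 0, 0, 0], [-0.06, 0.3, 0, 0, 0], [-0.04, 0.2, 0, 0, 0], [-0.02, 0.1, 0, 0, 0], [0, 0, 0, 0, 0]]'
```

```text
t: 20.2
tool_pos: [0.4301, -0.0588, 0.3722]
ee_rot: [0.0, 0.097, 0.995, 0.0]
wrist_force: [0.1, 0.7, -5.6]
finger_gap: 0.0187
finger_force: 58.8
t: 21.2
tool_pos: [0.4405, 0.1638, 0.3722]
ee_rot: [0.0, 0.096, 0.995, 0.0]
wrist_force: [-0.2, 0.3, -6.5]
finger_gap: 0.0194
finger_force: 58.9
t: 22.0
tool_pos: [0.4785, 0.2737, 0.3713]
ee_rot: [-0.0, 0.097, 0.995, -0.0]
wrist_force: [0.3, -0.8, -5.7]
finger_gap: 0.0189
finger_force: 58.9
```

To row units: 0.025 m is 0.5, 0.022 m is 0.44.

```bash
python3 -m crank '[[-0.02, 0.16, 0, 0, 0], [-0.02, 0.24, 0.1, 0, 0], [-0.04, 0.32, 0.2, 0, 0], [-0.04, 0.32, 0.36, 0, 0], [-0.04, 0.26, 0.44, 0, 0], [-0.02, 0.16, 0.5, 0, 0], [0, 0.08, 0.5, 0, 0], [0, 0, 0.44, 0, 0], [0, 0, 0.36, 0, 0], [0, 0, 0.24, 0, 0]]'
python3 -m crank '[[0, 0, 0.2, 0, 0], [0, 0, 0.12, 0, 0], [0, 0, 0.06, 0, 0], [0, 0, 0, 0, 0], [0, 0, 0, 0, 0]]'
python3 - <<'E'
from h import *
np.set_printoptions(precision=4,suppress=True)
s=r.state();print(s['tool_pos'],s['ee_rot'],s['wrist_force'],s['ft_torque'])
zz=dict(pot_lid=s['tool_pos'][2]-.142,loop_bar=s['tool_pos'][2]-.095,trivet=.0)
for k in range(3):
  for c in('scene','top'):
    im=shot(c)
    if c=='scene':B=cv2.resize(im[110:220,130:240],None,fx=5,fy=5,interpolation=cv2.INTER_CUBIC)
    for n in zz:
      for d in r.spot_point(c,n)[:1]: print(c,n,np.array(d['at']),round(d['conf'],2),atz(c,d['at'],zz[n]))
    for d in r.outline_of(c,'pot_lid')[:1]:
      m=d['mask'].astype(np.uint8);cs=max(cv2.findContours(m,0,1)[0],key=len)[:,0]
      W=np.array([atz(c,p,zz['pot_lid']+.002) for p in cs],np.float32)
      print(c,'mask',m.sum(),cv2.minEnclosingCircle(W))
cv2.imwrite('pics/i.png',B[:,:,::-1])
E
```

```text
t: 23.0
tool_pos: [0.5015, 0.3476, 0.2123]
ee_rot: [-0.001, 0.097, 0.995, -0.001]
wrist_force: [-0.5, -0.2, -4.8]
finger_gap: 0.0193
finger_force: 58.9
t: 23.5
tool_pos: [0.5025, 0.3478, 0.196]
ee_rot: [0.0, 0.097, 0.995, 0.0]
wrist_force: [-0.2, -0.3, -5.0]
finger_gap: 0.0195
finger_force: 58.9
[0.5025 0.3478 0.196 ] [0.0005 0.0968 0.9953 0.0004] [-0.2487 -0.3403 -4.9585] [-0.0984 -0.0487 -0.0512]
scene pot_lid [175.8 161.6] 0.98 [0.5057 0.3375]
scene loop_bar [171.7 150.4] 0.95 [0.5059 0.3533]
scene trivet [173.9 172.8] 0.97 [0.4906 0.343 ]
scene mask 879 ((0.5092983841896057, 0.3526916801929474), 0.08963862806558609)
top pot_lid [145.2 221.8] 0.87 [0.5073 0.3384]
top loop_bar [137.7 217.1] 0.67 [0.5109 0.3552]
top trivet [145.4 227.7] 0.61 [0.505  0.3496]
top mask 996 ((0.507419228553772, 0.35145753622055054), 0.08783788233995438)
scene pot_lid [175.3 160.8] 0.56 [0.507  0.3429]
scene loop_bar [173.6 149.4] 0.94 [0.5148 0.3535]
scene trivet [173.4 170.5] 0.86 [0.497 0.356]
scene mask 983 ((0.5111402273178101, 0.35285910964012146), 0.09386148303747177)
top pot_lid [143.8 218.6] 0.9 [0.521  0.3427]
top loop_bar [334.2 168.8] 0.69 [ 0.5826 -0.4051]
top trivet [144.6 225.5] 0.57 [0.5146 0.352 ]
top mask 869 ((0.5072367787361145, 0.35348382592201233), 0.08721618354320526)
scene pot_lid [174.3 161.1] 0.87 [0.5031 0.344 ]
scene loop_bar [171.4 151.5] 0.68 [0.5012 0.3485]
scene trivet [175.2 171.1] 0.8 [0.5003 0.348 ]
scene mask 872 ((0.513889729976654, 0.3505386412143707), 0.09217382967472076)
top pot_lid [142.6 218.3] 0.74 [0.523  0.3471]
top loop_bar [141.7 219.3] 0.71 [0.4998 0.3414]
top trivet [147.2 225. ] 0.81 [0.5149 0.3419]
top mask 206 ((0.47629737854003906, -0.050136998295784), 0.033607833087444305)
```

View pics/i.png

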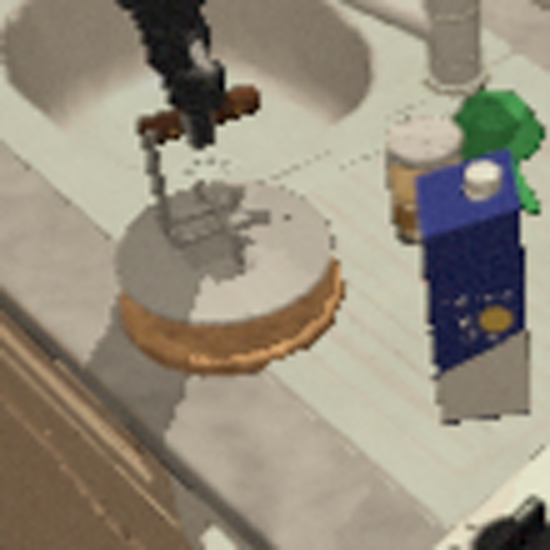

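The lid hovers level over the trivet, with its ellipse at about (225,250) and the trivet rim evenly below it. I'll make a small centring shift, then a slow set-down.

To row units: 0.006 m is 0.12, 0.004 m is 0.08.

```bash
python3 -m crank '[[0.02, -0.04, 0.06, 0, 0], [0.02, -0.04, 0.12, 0, 0], [0, 0, 0.12, 0, 0], [0, 0, 0.08, 0, 0], [0, 0, 0.04, 0, 0], [0, 0, 0.04, 0, 0], [0, 0, 0.04, 0, 0], [0, 0, 0.04, 0, 0], [0, 0, 0.04, 0, 0], [0, 0, 0.04, 0, 0]]'
python3 -m crank '[[0, 0, 0.04, 0, 0], [0, 0, 0.04, 0, 0], [0, 0, 0.04, 0, 0], [0, 0, 0.04, 0, 0], [0, 0, 0.04, 0, 0], [0, 0, 0, 0, 0], [0, 0, 0, 0, 0]]'
```

```text
t: 26.0
tool_pos: [0.4995, 0.344, 0.1642]
ee_rot: [0.0, 0.097, 0.995, 0.0]
wrist_force: [0.4, 0.3, -4.2]
finger_gap: 0.0192
finger_force: 59.1
t: 26.7
tool_pos: [0.4995, 0.3439, 0.1543]
ee_rot: [0.0, 0.097, 0.995, -0.0]
wrist_force: [-0.2, 0.5, -2.4]
finger_gap: 0.0191
finger_force: 59.4
```

To row units: 0.006 m is 0.12, 0.004 m is 0.08.

```bash
python3 -m crank '[[0, 0, 0.04, 0, 0], [0, 0, 0.05, 0, 0], [0, 0, 0, 0, 0], [0, 0, 0, 0, 0], [0.08, 0, 0, 0, 0], [0.12, 0, 0, 0, 0], [0.12, 0, 0, 0, 0], [0, 0, 0, 0, 0]]'
python3 -m crank '[[0.12, 0, 0, 0, 0], [0.2, 0, 0, 0, 0], [0.2, 0, 0, 0, 0], [0.2, 0, 0, 0, 0], [0.2, 0, 0, 0, 0], [0, 0, 0, 0, 0]]'
python3 - <<'E'
from h import *
s=r.state();print(s['wrist_force'],s['ft_torque'],s['tool_pos'])
im=shot('scene');B=cv2.resize(im[110:220,130:240],None,fx=5,fy=5,interpolation=cv2.INTER_CUBIC)
cv2.imwrite('pics/j.png',B[:,:,::-1])
E
```

```text
t: 27.5
tool_pos: [0.4822, 0.3477, 0.1498]
ee_rot: [-0.0, 0.096, 0.995, 0.0]
wrist_force: [-0.1, -0.2, -1.8]
finger_gap: 0.019
finger_force: 59.4
t: 28.1
tool_pos: [0.4365, 0.3567, 0.1498]
ee_rot: [-0.001, 0.096, 0.995, -0.0]
wrist_force: [-0.3, 1.0, -1.9]
finger_gap: 0.0191
finger_force: 59.5
[-0.25592621  0.99439006 -1.85889557] [0.01161542 0.00509023 0.02338852] [0.43648849 0.35665378 0.14978789]
```

View pics/j.png

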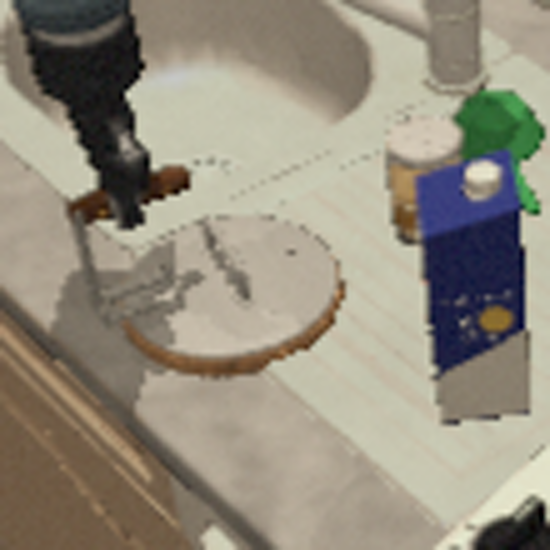

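The lid sits loop up on the trivet and the fork is clear of the loop. The lifter goes back to its original spot.

To row units: -0.045 m is -0.9, -0.04 m is -0.8.

```bash
python3 -m crank '[[0, 0, -0.4, 0, 0], [0, 0, -0.7, 0, 0], [0, 0, -0.7, 0, 0], [-0.1, -0.5, 0, 0, 0], [-0.16, -0.8, 0, 0, 0], [-0.18, -0.9, 0, 0, 0], [-0.18, -0.9, 0, 0, 0], [-0.16, -0.8, 0, 0, 0], [-0.12, -0.6, 0, 0, 0], [-0.04, -0.24, 0, 0, 0]]'
python3 -m crank '[[0, 0, 0, 0, 0], [0, 0, 0.6, 0, 0], [0, 0, 0.8, 0, 0], [0, 0, 0.6, 0, 0], [0, 0, 0.4, 0, 0], [0, 0, 0.12, 0, 0], [0, 0, 0, 0, 0], [0, 0, 0, 0, 0]]'
```

```text
t: 29.15
tool_pos: [0.4394, 0.1103, 0.24]
ee_rot: [0.0, 0.099, 0.995, -0.001]
wrist_force: [0.0, -0.5, -2.1]
finger_gap: 0.0191
finger_force: 59.4
t: 29.95
tool_pos: [0.44, 0.1153, 0.1147]
ee_rot: [0.001, 0.096, 0.995, 0.001]
wrist_force: [0.6, -0.2, -2.6]
finger_gap: 0.019
finger_force: 59.4
```

To row units: 0.004 m is 0.08, 0.003 m is 0.06.

```bash
python3 -m crank '[[0, 0, 0.08, 0, 0], [0, 0, 0.06, 0, 0], [0, 0, 0.04, 0, 0], [0, 0, 0.02, 0, 0], [0, 0, 0, 0, 0], [0, 0, 0, 0, 0]]'
python3 -m crank '[[0, 0, 0.02, 0, 0], [0, 0, 0, 0, 0], [0, 0, 0, 0, 0]]'
```

```text
t: 30.55
tool_pos: [0.4392, 0.1143, 0.1039]
ee_rot: [0.0, 0.097, 0.995, 0.0]
wrist_force: [-0.1, 1.3, -0.4]
finger_gap: 0.019
finger_force: 59.6
t: 30.85
tool_pos: [0.4395, 0.1146, 0.1038]
ee_rot: [0.0, 0.097, 0.995, 0.0]
wrist_force: [-3.1, 0.3, 13.6]
finger_gap: 0.0194
finger_force: 61.2
```

Contact is firm, so I'll release, rise, back away and check.

To row units: -0.05 m is -1, -0.04 m is -0.8.

```bash
python3 -m crank '[[0, 0, -0.01, 0, 0], [0, 0, 0, 0, 0.04], [0, 0, 0, 0, 0.085], [0, 0, 0, 0, 0.085], [0, 0, 0, 0, 0.085], [0, 0, -0.2, 0, 0.085], [0, 0, -0.6, 0, 0.085], [0, 0, -0.8, 0, 0.085], [0, 0, -1, 0, 0.085], [0, 0, -0.8, 0, 0.085]]'
python3 -m crank '[[0.2, -0.8, 0, 0, 0.085], [0.2, -0.9, 0, 0, 0.085], [0.2, -0.9, 0, 0, 0.085], [0.2, -0.9, 0, 0, 0.085], [0.2, -0.6, 0, 0, 0.085], [0, 0, 0, 0, 0.085], [0, 0, 0, 0, 0.085]]'
python3 - <<'E'
from h import *
np.set_printoptions(precision=4,suppress=True)
a=shot('scene');b=shot('top')
A=cv2.resize(a[110:280,130:330],None,fx=2,fy=2,interpolation=cv2.INTER_CUBIC);B=cv2.resize(b[150:320,100:300],None,fx=2,fy=2,interpolation=cv2.INTER_CUBIC)
cv2.imwrite('pics/k.png',np.hstack([A,B])[:,:,::-1])
for c in('scene','top'):
    for n,z in(('pot_lid',.024),('trivet',.016)):
      for d in r.outline_of(c,n)[:1]:
        cs=max(cv2.findContours(d['mask'].astype(np.uint8),0,1)[0],key=len)[:,0]
        print(c,n,cv2.minEnclosingCircle(np.array([atz(c,p,z) for p in cs],np.float32)))
    for n,z in(('casserole',.063),('lid_lifter',0),('loop_bar',.069)):
      for d in r.spot_point(c,n)[:1]: print(c,n,round(d['conf'],2),atz(c,d['at'],z))
E
```

```text
t: 31.85
tool_pos: [0.4392, 0.1143, 0.2765]
ee_rot: [0.001, 0.097, 0.995, 0.0]
wrist_force: [1.1, 0.4, 0.5]
finger_gap: 0.0852
finger_force: 0.0
t: 32.55
tool_pos: [0.3506, -0.0773, 0.2739]
ee_rot: [0.001, 0.097, 0.995, 0.0]
wrist_force: [0.6, 0.8, -0.6]
finger_gap: 0.0851
finger_force: 0.0
scene pot_lid ((0.4965633749961853, 0.3485427498817444), 0.08380036801099777)
scene trivet ((0.45789703726768494, 0.3079853057861328), 0.06377480924129486)
scene casserole 0.74 [ 0.5334 -0.2015]
scene lid_lifter 0.69 [0.4842 0.2023]
scene loop_bar 0.63 [0.5068 0.3421]
top trivet ((0.4287435710430145, 0.333840012550354), 0.0388333722949028)
top casserole 0.82 [ 0.5292 -0.2088]
top lid_lifter 0.7 [0.4444 0.1107]
top loop_bar 0.7 [0.4957 0.3348]
```

View pics/k.png

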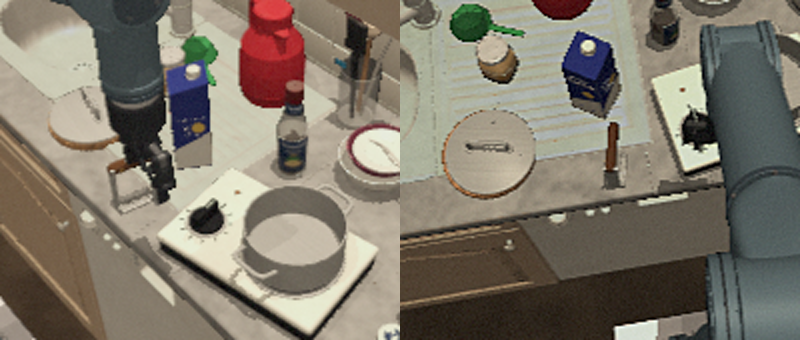

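The lid lies centred and loop up on the trivet (top view, around (489,152)). The lifter stands at (612,155), the knob points to zero, and the pot and the other things are where they were.

```bash
python3 -c "
from station import r
print(r.hand_in())"
```

```text
the job is handed in; nothing more can be done
None
```

I handed the job in at about 33 s of the 72 s allowed: the knob is back against its zero stop, the lid sits loop up within a few mm of the trivet's centre, the lifter stands upright where it started, and the pot and the other things look unmoved in the last pictures; the hand-in returned no verdict.

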